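Feel the hold-down gap on a stirrer with a taper gauge

TASK

Pick up the taper gauge from the blue mat and, keeping it flat on the stirrer's top plate, slide its thin end straight in under the sprung foot until you feel the first definite drag, then stop, let go and leave it there lightly nipped, so that the gap can be read off. Do not force the gauge in or press it hard on the plate, keep the robot off the clamp and its foot, and leave the bottle, beaker and vial alone.

Things in the scene. Friction and masses are not known exactly. Their poses are not given: they have to be found in the camera images.
- gauge_grip (a point): Centre (half-way up, 25 mm above the underside) of the upright black grip block of the steel taper gauge; the block is 36 mm long (x), 20 mm wide (y), 50 mm tall (z). The blade runs from it along +x; its tip is 118 mm ahead of this point. The gauge starts flat on the 3 mm thick blue mat on the bench.
- gauge_tip (a point): Middle of the gauge's thin end, on its underside; x points out of the tip, away from the grip block, z up from the flat side.
- gap (a point): Point on the stirrer's top plate straight below the sprung foot, 85 mm above the bench. z up; +x is the way in for the gauge: from the plate's front edge (130 mm before this point) to the rod (58 mm beyond). The plate is 180 mm wide, this point on its middle line. The gap above it, plate to foot, is anything from 7 to 13 mm high and is not measured for you.
- clamp: Rod (12 mm diameter, 240 mm tall) at the stirrer's rear; origin at its lower end on the plate. It carries a boss, arm and 20 mm sleeve, 40 to 80 mm above the plate, and the foot: a level round bar, 12 mm diameter, 32 mm long along y, on a vertical plunger. A spring holds the foot on its stop with 1.5 N; lifted, it presses 3 N more per mm.
- stirrer: Magnetic stirrer, fixed: a metal box 200 mm (x) by 180 mm (y) by 85 mm tall with a flat steel top plate. Origin at the centre of its underside on the bench; x is the way in for the gauge, from its front with the knob to its rear with the rod.
- reagent_mid (a point): Centre of the amber reagent bottle, 76 mm diameter, 170 mm tall, standing loose on the bench: a bystander.
- beaker_mid (a point): Centre of a glass beaker, 64 mm diameter, 75 mm tall, standing loose: a bystander.
- vial_mid (a point): Centre of a small capped vial, 28 mm diameter, 50 mm tall, standing loose: a bystander.
- gauge: The whole gauge, 100 to 200 g; origin on its underside below the middle of the grip block, x to the tip, z up. Flat underside; blade 20 mm wide, 17 mm thick for 35 mm from the block, then its top slopes evenly over 65 mm to 4 mm at the tip (1 mm in 5). On the plate it slides with 1 to 2 N; under the foot the drag climbs by about 0.7 N per mm. Let go, it stays nipped.

How it is judged:
On the way, in this order (a step that is already met when the one before it is completed fails the run):
1. the gauge is lifted above the level of the stirrer's plate (height (world z) of gauge_tip above 0.088 m), for 0.1 s.
2. the thin end is under the foot, flat on the plate, and the foot bears on it (x of gauge_tip in the frame of gap above 0.008 m and z of gauge_tip in the frame of gap below 0.003 m and contact force between gauge and clamp above 0.7 N), for 0.2 s.
At the end, for the whole second after the job is handed in: The gauge lies still and flat on the plate (tip within 3 mm of it, tilt under 0.06 rad), tip at least 8 mm past the foot's middle, within 8 mm of the middle line and 0.15 rad of straight in, the foot bearing on it with 0.7 to 7.5 N (lifted at most 2 mm) (all of step 2 and y of gauge_tip in the frame of gap between -0.008 and 0.008 m and z of gauge_tip in the frame of gap above -0.003 m and angle between the x axis of gauge_tip and the x axis of gap, either way round below 0.15 rad and angle between gauge_tip's own z axis and vertical below 0.06 rad and contact force between gauge and clamp below 7.5 N and linear speed of gauge below 0.01 m/s); the robot touches nothing.
It fails at once if the gauge is forced: more than 14 N between gauge and clamp or foot (contact force between gauge and clamp above 14 N).
It fails at once if the gauge is pressed or dropped hard on the stirrer (over 40 N) (contact force between gauge and stirrer above 40 N).
It fails at once if the robot touches the clamp or its foot (contact force between any of the fingers, the arm and clamp above 1 N).
It fails at once if bottle, beaker or vial is moved by more than 20 mm (distance of any of reagent_mid, beaker_mid, vial_mid from where it was at the start of the episode above 0.02 m).
It also fails if it takes over 72 s, if anything falls off the work surface, if the arm or the gripper's body presses on something with over 40 N, if the wrist force passes 120 N, or if a joint passes its speed limit or range.

ROBOT

A 6-joint arm with a two-finger parallel gripper is mounted at the origin on the work surface. World frame = base frame: x ahead of the robot, y to its left, z up, the work surface at z = 0. Lengths are in m, angles in rad, forces in N, time in s.
With the tool pointing down it reaches from about 0.275 to 0.875 m from the base axis. Payload 12.5 kg.
Tool frame: the origin (TCP) lies on the centre line of the jaws, within the pads' length; the fingertips stand r.finger_overhang ahead of it and the grasp point (between the pads) lies 3 mm ahead of it (r.finger_overhang is the distance from the TCP to the fingertips, in m); z points along the fingers, y is the line along which they close (so a half turn about z gives the same grasp; the last joint's range is limited). The gripper opens to 85 mm and grips with 20 to 120 N. Pads are 22 mm wide; open, the fingers measure 114 mm over their backs; the gripper's body (76 mm by 85 mm) begins 54 mm behind the grasp point. The pads swing forward as they close: fully open they stand 13 mm farther back than shut.
Start: joints at [-1.298, 0.351, 1.652, -0, 1.139, -0.085], TCP at [0.193, -0.515, 0.253] pointing down, gripper open.
Joint ranges: [-2.75, 2.75], [-0.79, 2.1], [0.01, 2.65], [-1.57, 4.71], [0.07, 3.14], [-2.87, 2.87]. Speed limits (rad/s): [2.22, 2.22, 2.79, 3.14, 3.14, 3.14].

INTERFACE

Orientations are given as a unit quaternion [x, y, z, w].
In Python, from cell import r, optics gives the robot as it stands. The module is installed in compiled form; this text tells all that it offers. Calls block until the motion is done:
- r.move_to(position, orientation): joint-space move of the TCP to a pose.
- r.move_linear(position, rot=None, vel=0.15): straight line of the TCP; rot=None keeps the orientation; vel is the mean speed in m/s.
- r.set_joints(angles): joint-space move.
- r.set_gripper(opening, squeeze=None): opening from 0.0 (shut) to 1.0 (fully open); squeeze is the grip in N (None keeps the last); returns when the fingers have stopped.
- r.sleep(seconds).
- r.inverse_kinematics(position, orientation): joint angles nearest the present ones, or None.
- optics.get_image(name): name is "side" or "top"; returns a dict with "pixels" (400x640x3 uint8, red, green, blue), "depth" (400x640 float32, m along the optical axis (not along the pixel's ray), 0 where there is no reading), "fx", "fy", "cx", "cy" (pixels), "D" ([k1, k2, p1, p2, k3] as OpenCV has them; the pictures are not rectified), "camera_from_world" (4x4, takes a point from world to camera coordinates). Camera axes: x right, y down, z forward; pixel columns grow to the right and rows downward; lengths in m; the calibration is good to about 2 mm. A picture is of the moment at which its call begins.
A pose or a line that the arm cannot do raises r.PlanningError and nothing moves.
- r.hand_in(): hands the job in; it is judged then, once.
Readings, each from a call of its own:
- r.current_t(): time.
- r.current_q(): joint angles.
- r.current_qvel(): joint speeds.
- r.current_effort(): joint torques, N m.
- r.current_tool_pos(): TCP position.
- r.current_ee_rot(): TCP orientation.
- r.current_contact_force(): force on the tool from outside, world axes, zero at the start.
- r.current_torque(): the same for the moment, N m.
- r.current_opening(): opening from 0.0 (shut) to 1.0 (fully open).
- r.current_finger_force(): force on a finger pad.
Only numpy, scipy, OpenCV 4.12 (cv2) and the standard library are available. Lean on these libraries where they do the work, as an engineer would, in place of code of your own. Each camera call takes 0.05 s, during which the arm holds its last target. There are 200 camera calls.

## Working session

There is one attempt and no reset: what is moved stays moved. The work goes in short steps, each a Python script; the robot and the scene stay as the last script left them, time stands still between calls to the robot, and variables do not carry over. Pictures are saved under pics/ and viewed, at most 10 in all, crops included, and the job is handed in when it is done.

```bash
mkdir -p pics; cat > h.py <<'E'
from cell import r, optics
import numpy as np, cv2
def snap(n,f):
    d=optics.get_image(n); cv2.imwrite(f'pics/{f}.png',d['pixels'][:,:,::-1]); np.savez(f'{f}.npz',**d); return d
def cloud(d):
    h,w=d['depth'].shape; K=np.array([[d['fx'],0,d['cx']],[0,d['fy'],d['cy']],[0,0,1.]])
    u,v=np.meshgrid(np.arange(w),np.arange(h)); p=np.stack([u,v],-1).reshape(-1,1,2).astype(np.float64)
    n=cv2.undistortPoints(p,K,np.array(d['D'],float)).reshape(h,w,2)
    z=d['depth']; c=np.dstack([n[...,0]*z,n[...,1]*z,z,np.ones_like(z)])
    P=(c@np.linalg.inv(d['camera_from_world']).T)[...,:3]; P[z==0]=np.nan; return P
E
python3 - <<'E'
from h import *
for n in('top','side'):
    d=snap(n,n+'0'); print(n,np.round(np.linalg.inv(d['camera_from_world']),3).tolist())
print(r.finger_overhang, r.current_t(), r.current_ee_rot())
E
```

```text
top [[0.023, -0.988, 0.15, 0.395], [-1.0, -0.023, 0.004, -0.084], [-0.001, -0.15, -0.989, 1.321], [0.0, 0.0, 0.0, 1.0]]
side [[-0.929, -0.259, 0.263, 0.312], [-0.369, 0.649, -0.666, 0.592], [0.002, -0.716, -0.698, 0.782], [0.0, 0.0, 0.0, 1.0]]
0.022 0.1 [ 9.84043256e-01  1.77928598e-01 -5.73584682e-05 -5.30070486e-04]
```

View pics/top0.png

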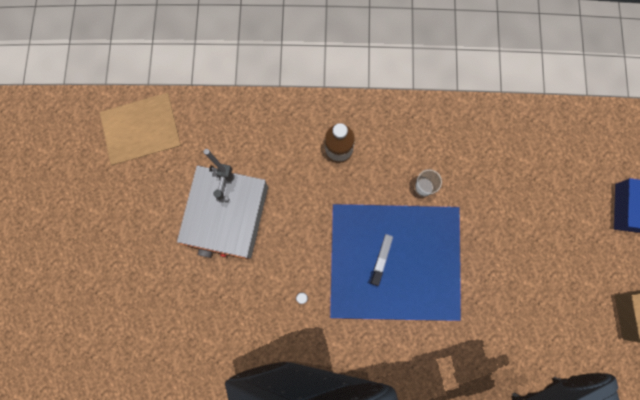

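View pics/side0.png

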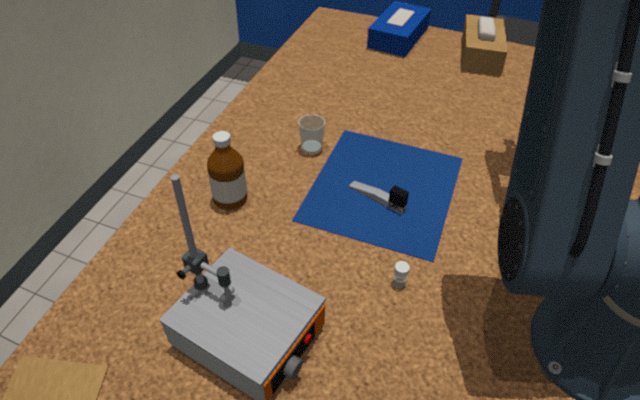

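The top view shows the stirrer at about (222,212), its front edge at the bottom. The gauge grip is at (376,278) with its tip at (389,236), the vial at (302,298), the bottle at (339,140) and the beaker at (428,183). Next I'll measure these from depth.

```bash
cat > m.py <<'E'
from h import *
for n in('top0','side0'):
    d=dict(np.load(n+'.npz')); P=cloud(d); z=P[...,2]; px=d['pixels'].astype(int)
    def rect(m,name):
        q=P[m][:,:2].astype(np.float32); (c,s,a)=cv2.minAreaRect(q); b=cv2.boxPoints((c,s,a))
        print(n,name,len(q),'c',np.round(c,4),'size',np.round(s,4),'a',round(a,2),'z',np.round(np.median(z[m]),4),'box',np.round(b,3).tolist())
    y,x=P[...,1],P[...,0]
    m=(abs(z-.085)<.006)&(y>.1)&(y<.5)&(x>.25)&(x<.7)
    k,l,st,_=cv2.connectedComponentsWithStats(m.astype(np.uint8)); i=1+np.argmax(st[1:,4]); rect(l==i,'plate')
    m=(z>.12)&(y>.1)&(y<.5)&(x>.2)&(x<.75)
    if n=='side0': rect((z>.09)&(z<.28)&(y>.1)&(x>.3)&(y<.5)&(np.hypot(x-.4,y-.25)<.25),'clamp')
    g=(y<-.02)&(y>-.35)&(x>.2)&(x<.6)
    blue=(px[...,2]>px[...,0]+50)
    rect(g&blue&(z<.02),'mat')
    rect(g&(z>.043)&(z<.065)&(px.max(-1)<70),'block')
    rect(g&(z>.008)&(z<.03)&~blue&(px.min(-1)>100),'blade')
    if n=='top0':
        for nm,(u,v) in dict(grip=(376,278),tip=(389,236),vial=(302,298),bottle=(340,130),beaker=(428,183),foot=(220,195),rodtop=(207,152),boss=(222,172)).items(): print(nm,np.round(P[v,u],3))
    else:
        for nm,(u,v) in dict(rodtop=(177,180),rodbase=(201,281),sleeve=(223,270),foot=(226,296),vial=(401,267),bottle=(222,139)).items(): print(nm,np.round(P[v,u],3))
E
python3 m.py
python3 - <<'E'
import cv2
a=cv2.imread('pics/side0.png')[170:390,140:340]; b=cv2.imread('pics/top0.png')[140:300,160:310]
a=cv2.resize(a,(500,550),interpolation=2); b=cv2.resize(b,(300,320),interpolation=2)
import numpy as np
o=np.zeros((550,800,3),np.uint8); o[:,:500]=a;o[:320,500:]=b; cv2.imwrite('pics/crop0.png',o)
E
```

```text
top0 plate 5173 c [0.5798 0.1983] size [0.1838 0.2012] a 79.19 z 0.0849 box [[0.46399998664855957, 0.12700000405311584], [0.6610000133514404, 0.08900000154972076], [0.6959999799728394, 0.27000001072883606], [0.49799999594688416, 0.3070000112056732]]
top0 mat 10353 c [ 0.4599 -0.2164] size [0.2671 0.2803] a 89.97 z 0.0034 box [[0.3199999928474426, -0.3499999940395355], [0.6000000238418579, -0.3499999940395355], [0.6000000238418579, -0.08299999684095383], [0.3199999928474426, -0.08299999684095383]]
top0 block 76 c [ 0.4226 -0.1937] size [0.017  0.0302] a 75.22 z 0.0539 box [[0.4059999883174896, -0.1979999989271164], [0.4350000023841858, -0.20600000023841858], [0.4390000104904175, -0.1889999955892563], [0.4099999964237213, -0.18199999630451202]]
top0 blade 268 c [ 0.4445 -0.1309] size [0.0719 0.2682] a 26.54 z 0.0171 box [[0.35199999809265137, -0.027000000700354576], [0.47200000286102295, -0.2669999897480011], [0.5370000004768372, -0.23499999940395355], [0.4169999957084656, 0.004999999888241291]]
grip [ 0.423 -0.195  0.05 ]
tip [ 0.534 -0.232  0.008]
vial [ 0.369 -0.011  0.054]
bottle [
[... 854 characters left out ...]
, -0.07800000160932541]]
side0 block 156 c [ 0.4267 -0.1956] size [0.022  0.0349] a 76.75 z 0.0521 box [[0.40700000524520874, -0.20200000703334808], [0.4410000145435333, -0.20999999344348907], [0.44600000977516174, -0.1889999955892563], [0.41200000047683716, -0.1809999942779541]]
side0 blade 280 c [ 0.491  -0.2163] size [0.0242 0.0972] a 73.03 z 0.0175 box [[0.4410000145435333, -0.21400000154972076], [0.5339999794960022, -0.24199999868869781], [0.5410000085830688, -0.21899999678134918], [0.4480000138282776, -0.19099999964237213]]
rodtop [0.665 0.184 0.322]
rodbase [0.665 0.185 0.099]
sleeve [0.613 0.19  0.161]
foot [0.611 0.198 0.104]
vial [ 0.373 -0.005  0.051]
bottle [ 0.764 -0.085  0.17 ]
```

View pics/crop0.png

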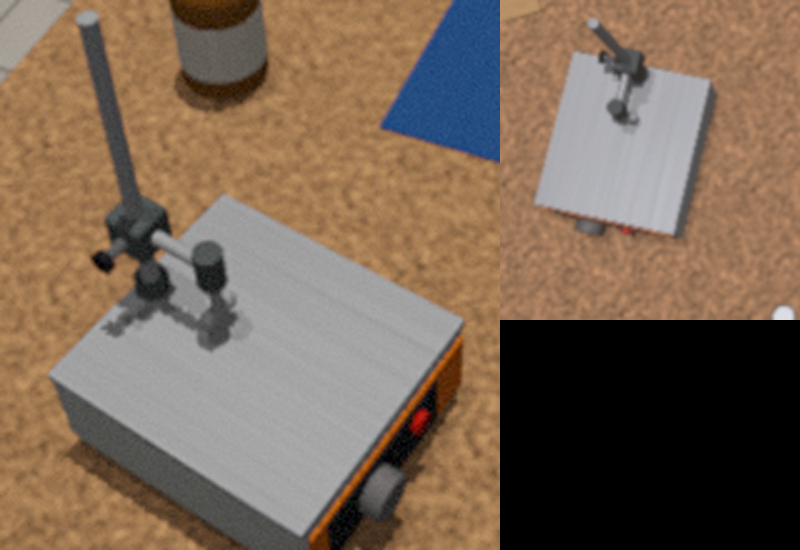

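Both cameras agree. The gap is at about (0.611, 0.192) with yaw −10.8°, and the grip is at about (0.425, −0.195) with yaw −17°. I'll grasp and lift.

```bash
cat >> h.py <<'E'
def quat(deg): a=np.radians(deg)/2; return [np.cos(a),np.sin(a),0,0]
E
python3 - <<'E'
from h import *
q=quat(-17); x,y=.425,-.195
r.set_gripper(1.0,40)
r.move_to([x,y,.16],q); r.move_linear([x,y,.035],vel=.08)
r.sleep(.2); print('F',np.round(r.current_contact_force(),2))
r.set_gripper(0,40); print(r.current_opening(),r.current_finger_force())
r.move_linear([x,y,.20],vel=.12)
print(r.current_opening(), r.current_t(), np.round(r.current_contact_force(),2))
q=quat(-10.84); u=np.array([.982,-.188]); g=np.array([.611,.1925])-u*.163
r.move_to([*g,.20],q); r.move_linear([*g,.137],vel=.1); r.sleep(.3)
print(r.current_tool_pos(), r.current_t(), np.round(r.current_contact_force(),2))
snap('top','top1'); d=snap('side','side1')
a=d['pixels'][170:390,140:340,::-1]; b=cv2.imread('pics/top1.png')[140:300,160:310]
o=np.zeros((550,800,3),np.uint8); o[:,:500]=cv2.resize(a,(500,550),interpolation=2);o[:320,500:]=cv2.resize(b,(300,320),interpolation=2); cv2.imwrite('pics/crop1.png',o)
E
```

```text
F [-0.01 -0.27  0.28]
0.22799294971267672 39.55231010913849
0.23260931682064967 5.875 [ 0.08  0.13 -2.29]
[0.45108575 0.22320705 0.13738901] 8.5083 [ 0.27 -0.02 -1.69]
```

View pics/crop1.png

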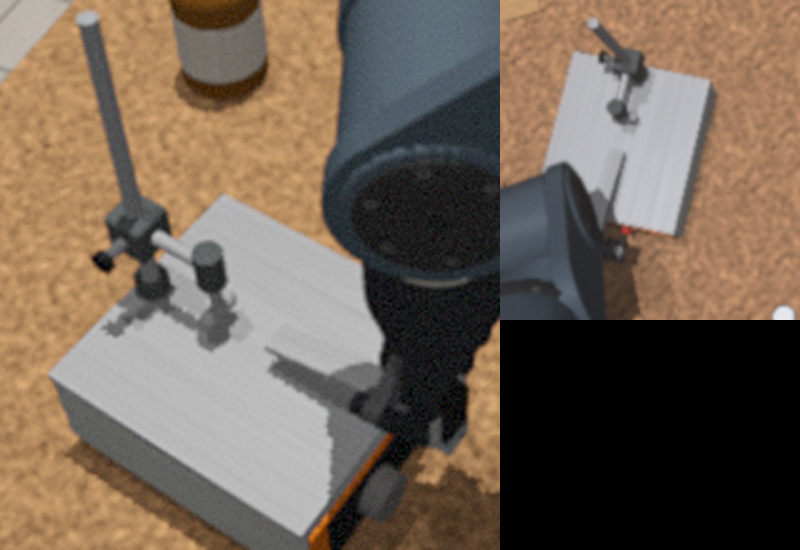

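The gauge is held level above the plate. Its blade is visible in both views, with the tip at about (618,155) in the top-view inset, pointing at the foot. Next I'll measure the blade relative to the foot line.

```bash
python3 - <<'E'
from h import *
th=np.radians(-10.84); u=np.array([np.cos(th),np.sin(th)]); v=np.array([-u[1],u[0]]); g=np.array([.611,.1925])
for n in('top','side'):
    P0=cloud(dict(np.load(n+'0.npz'))); d=dict(np.load(n+'1.npz')); P=cloud(d)
    X=(P[...,:2]-g)@u; Y=(P[...,:2]-g)@v; z=P[...,2]; X0=(P0[...,:2]-g)@u; Y0=(P0[...,:2]-g)@v
    z0=P0[...,2]
    m=(abs(X+.08)<.055)&(abs(Y)<.04)&(z>.1)&(z<.13)
    print(n,m.sum())
    for a in np.arange(-.13,-.02,.01):
        k=m&(X>=a)&(X<a+.01)
        if k.sum()>4: print(round(a+.005,3),k.sum(),'Y',np.round(np.percentile(Y[k],[3,50,97])*1e3,1),'z',np.round(np.median(z[k]),4))
    k=m&(z<.13); print('Xmax',X[k].max())
    # foot/sleeve lateral
    for lo,hi in((.125,.168),(.09,.12),(.2,.33)):
        k=(abs(X0)<.09)&(abs(Y0)<.035)&(z0>lo)&(z0<hi)
        k2=k&(X0<.02); 
        print(lo,'n',k2.sum(),'Xr',np.round(np.percentile(X0[k2],[3,97])*1e3,1) if k2.sum() else '', 'Yr',np.round(np.percentile(Y0[k2],[3,50,97])*1e3,1) if k2.sum() else '', 'rod Y', np.round(np.median(Y0[k&(X0>.04)])*1e3,1), 'X',np.round(np.median(X0[k&(X0>.04)])*1e3,1))
E
```

```text
top 316
-0.125 28 Y [-10.9  -6.7   1.1] z 0.1215
-0.115 38 Y [-11.4  -4.    8.3] z 0.121
-0.105 41 Y [-11.5  -2.7   9.3] z 0.1209
-0.095 39 Y [-11.4  -3.4   7.4] z 0.1188
-0.085 38 Y [-11.9  -3.2   6.8] z 0.1171
-0.075 38 Y [-11.5  -2.6   8.5] z 0.1146
-0.065 36 Y [-12.   -2.7   8.3] z 0.1132
-0.055 36 Y [-11.8  -2.8   7.3] z 0.1107
-0.045 13 Y [-10.8  -2.2   5.7] z 0.1094
Xmax -0.045870526754767195
0.125 n 103 Xr [-10.7  18.1] Yr [-10.5  -3.1   7.2] rod Y -4.5 X 53.7
0.09 n 44 Xr [-84.3   4.6] Yr [-25.   -7.7  28.9] rod Y -8.6 X 51.6
0.2 n 0 Xr  Yr  rod Y -4.0 X 54.8
side 624
-0.115 68 Y [-9.5 -0.7 10.1] z 0.1213
-0.105 94 Y [-8.7  3.3  9.8] z 0.1201
-0.095 89 Y [-9.3  2.5  9.3] z 0.1181
-0.085 81 Y [-8.6  3.3  9.5] z 0.1159
-0.075 84 Y [-10.1   1.6  10. ] z 0.1142
-0.065 80 Y [-10.6   1.   10.3] z 0.1124
-0.055 74 Y [-9.9  1.   9.9] z 0.1103
-0.045 52 Y [-9.7  0.2  9.8] z 0.1089
Xmax -0.04214809924940838
0.125 n 280 Xr [-8.4 16.9] Yr [-6.9  4.1 10.3] rod Y 9.2 X 52.7
0.09 n 142 Xr [-4.6  5. ] Yr [-12.    3.6  15.7] rod Y 4.9 X 55.3
0.2 n 0 Xr  Yr  rod Y 3.7 X 56.3
```

The blade is on the foot's line to within about 1 mm, straight and level. Now I'll lower it to a light contact and slide in with force feedback.

```bash
cat > s.py <<'E'
from h import *
th=np.radians(-10.84); u=np.array([np.cos(th),np.sin(th),0])
def F(n=8):
    a=[]
    for _ in range(n): r.sleep(.015); a.append(r.current_contact_force())
    return np.mean(a,0)
p=np.array(r.current_tool_pos()); p[2]=.121; r.move_linear(p,vel=.05); r.sleep(.3); f0=F(20); print('tare',f0)
while p[2]>.113:
    p[2]-=.0005; r.move_linear(p,vel=.02); f=F()-f0
    if f[2]>2: break
print('contact z',p[2],r.current_tool_pos()[2],np.round(f,2))
s=0;log=[];base=None
while s<.095 and r.current_t()<55:
    ds=.002 if s<.044 else .001
    s+=ds; p+=u*ds; r.move_linear(p,vel=.02); f=F(5)-f0; d=-f@u; log.append((round(s*1e3),round(d,2),round(f[2],2)))
    if s>.03 and base is None: base=np.median([l[1] for l in log[3:]])
    if f[2]>5: p[2]+=.0002
    if f[2]<.8 : p[2]-=.0002
    if base is not None and d>base+2.5: break
    if d>8: break
print(base,log); print(r.current_t(),r.current_tool_pos())
E
python3 s.py
```

```text
tare [ 0.14023243  0.05569196 -1.72599104]
contact z 0.11699999999999999 0.11708036300591919 [-0.94  0.1   2.03]
-0.095 [(2, np.float64(-0.52), np.float64(1.92)), (4, np.float64(0.56), np.float64(3.36)), (6, np.float64(1.57), np.float64(5.02)), (8, np.float64(-0.1), np.float64(1.05)), (10, np.float64(-0.23), np.float64(0.54)), (12, np.float64(1.14), np.float64(3.41)), (14, np.float64(0.52), np.float64(3.9)), (16, np.float64(1.73), np.float64(5.55)), (18, np.float64(-0.56), np.float64(1.56)), (20, np.float64(-0.36), np.float64(0.62)), (22, np.float64(1.66), np.float64(4.14)), (24, np.float64(1.42), np.float64(5.47)), (26, np.float64(-0.88), np.float64(1.3)), (28, np.float64(-0.09), np.float64(1.13)), (30, np.float64(-0.34), np.float64(0.68)), (32, np.float64(0.47), np.float64(2.83)), (34, np.float64(0.86), np.float64(4.49)), (36, np.float64(1.88), np.float64(5.84)), (38, np.float64(-0.09), np.float64(2.57)), (40, np.float64(-0.74), np.float64(1.41)), (42, np.float64(-0.45), np.float64(0.6)), (44, np.float64(0.82), np.float64(3.24)), (45, np.float64(3.46), np.float64(6.97))]
20.4417 [0.49513138 0.21476625 0.11710968]
```

It stopped on a vertical-force fluctuation: the tip is only at about 0 mm, where it can't yet touch a foot 7 mm or more up. I'll continue using drag corrected for the down-force, with finer height control.

```bash
cat > s2.py <<'E'
from h import *
th=np.radians(-10.84); u=np.array([np.cos(th),np.sin(th),0]); f0=np.array([.14,.056,-1.726])
def F(n):
    a=[]
    for _ in range(n): r.sleep(.015); a.append(r.current_contact_force())
    return np.mean(a,0)-f0
p=np.array(r.current_tool_pos()); p[2]=.1171
g=np.array([.611,.1925,0]); log=[]; hit=0
tip=lambda:(p-g)@u*1e3+118
while tip()<52 and r.current_t()<52:
    p+=u*.001; r.move_linear(p,vel=.015); f=F(6); d=-f@u; m=d-.5*f[2]
    log.append((round(tip(),1),*[float(round(k,2)) for k in(d,f[2],m)]))
    p[2]+=np.clip((f[2]-2.5)*3e-5,-6e-5,6e-5)
    hit=hit+1 if m>1.0 else 0
    if hit>=2 or d>6.5: break
print(*log,sep='\n'); print(r.current_t(),r.current_tool_pos(),r.current_torque())
snap('top','top2'); d=snap('side','side2')
cv2.imwrite('pics/crop2.png',cv2.resize(d['pixels'][240:320,170:290,::-1],(780,520),interpolation=2))
E
python3 s2.py
```

```text
(np.float64(1.0), 2.87, 5.64, 0.05)
(np.float64(2.0), 1.83, 3.67, -0.0)
(np.float64(3.0), 0.39, 1.59, -0.41)
(np.float64(4.0), 0.3, 0.97, -0.18)
(np.float64(5.0), 0.37, 1.92, -0.59)
(np.float64(6.0), 0.51, 1.94, -0.46)
(np.float64(7.0), 1.22, 2.93, -0.24)
(np.float64(8.0), 1.15, 3.04, -0.37)
(np.float64(9.0), 0.73, 2.82, -0.68)
(np.float64(10.0), 1.01, 2.7, -0.34)
(np.float64(11.0), 0.94, 2.71, -0.42)
(np.float64(12.0), 0.63, 2.31, -0.53)
(np.float64(13.0), 0.66, 2.08, -0.38)
(np.float64(14.0), 0.76, 2.08, -0.28)
(np.float64(15.0), 0.75, 2.56, -0.53)
(np.float64(16.0), 0.91, 2.95, -0.57)
(np.float64(17.0), 0.65, 2.25, -0.47)
(np.float64(18.0), 0.97, 2.89, -0.48)
(np.float64(19.0), 0.8, 2.25, -0.33)
(np.float64(20.0), 1.09, 2.97, -0.39)
(np.float64(21.0), 0.53, 2.27, -0.6)
(np.float64(22.0), 0.98, 2.18, -0.11)
(np.float64(23.0), 0.82, 2.47, -0.42)
(np.float64(24.0), 1.18, 2.66, -0.15)
(np.float64(25.0), 1.0, 2.72, -0.36)
(np.float64(26.0), 0.77, 2.51, -0.48)
(np.float64(27.0), 0.73, 2.74, -0.64)
(np.float64(28.0), 0.23, 2.16, -0.85)
(np.float64(29.0), 0.71, 2.24, -0.41)
(np.float64(30.0), 0.8, 2.88, -0.63)
(np.float64(31.0), 0.8, 2.48, -0.44)
(np.float64(32.0), 0.72, 2.33, -0.44)
(np.float64(33.0), 0.54, 2.64, -0.78)
(np.float64(34.0), 0.61, 2.34, -0.56)
(np.float64(35.0), 0.48, 2.56, -0.8)
(np.float64(36.0), 0.77, 2.53, -0.5)
(np.float64(37.0), 3.27, 4.69, 0.92)
(np.float64(38.0), 5.22, 4.99, 2.72)
(np.float64(39.0), 5.48, 4.81, 3.07)
34.0917 [0.53303786 0.20745816 0.11711208] [0.15728108 0.77848854 0.03116362]
```

View pics/crop2.png

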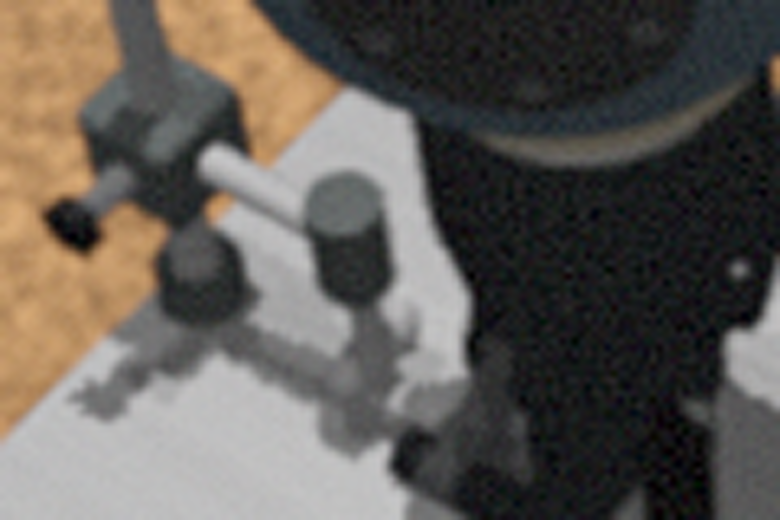

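There is a clear drag step at tip ≈ 37–39 mm (0.7 N → 5.5 N), and the blade is under the foot. I'll stop here, let go and back off straight up.

```bash
python3 - <<'E'
from h import *
th=np.radians(-10.84); u=np.array([np.cos(th),np.sin(th),0])
r.set_gripper(1.0); r.sleep(.3); print(r.current_opening(),np.round(r.current_contact_force(),2))
p=np.array(r.current_tool_pos())
r.move_linear(p+[0,0,.07],vel=.06); r.move_linear(p-u*.12+[0,0,.15],vel=.12)
q=r.current_q(); q[0]-=1.0; r.set_joints(q); r.sleep(.3)
t=snap('top','top3'); d=snap('side','side3'); print(r.current_t())
a=cv2.resize(d['pixels'][170:390,140:340,::-1],(500,550),interpolation=2); b=cv2.resize(t['pixels'][140:300,160:310,::-1],(300,320),interpolation=2)
o=np.zeros((550,800,3),np.uint8); o[:,:500]=a;o[:320,500:]=b; cv2.imwrite('pics/crop3.png',o)
v=np.array([-u[1],u[0]])[:2]; g=np.array([.611,.1925])
for n,e in(('top',t),('side',d)):
    P=cloud(e); X=(P[...,:2]-g)@u[:2]; Y=(P[...,:2]-g)@v; z=P[...,2]
    for c in np.arange(-.06,0.045,.01):
        k=(abs(X-c)<.005)&(abs(Y)<.02)&(z>.0875)&(z<.106)
        if k.sum()>4: print(n,round(c,3),k.sum(),np.round(np.percentile(Y[k],[3,97])*1e3,1),round(float(np.median(z[k])),4))
E
```

```text
0.9990926891411712 [ 0.09 -0.04 -0.07]
39.875
top -0.06 22 [-14.4   6.3] 0.1003
top -0.05 41 [-16.    8.2] 0.1014
top -0.04 39 [-12.5  12.4] 0.1011
top -0.03 39 [-12.3  14.5] 0.0998
top -0.02 40 [-16.    7.1] 0.0995
top -0.01 41 [-13.   11.2] 0.0977
top 0.01 25 [-17.2   4.1] 0.0936
top 0.02 33 [-14.4   6.7] 0.0922
top 0.03 31 [-14.7   7.1] 0.0908
top 0.04 14 [-16.7   6.4] 0.0892
side -0.06 29 [6.3 9.9] 0.0965
side -0.05 60 [-3.2 10.3] 0.1002
side -0.04 84 [-9.7 10.4] 0.1008
side -0.03 87 [-9.9 10.4] 0.1007
side -0.02 81 [-9.7 10.6] 0.0999
side -0.01 77 [-9.8 12.4] 0.098
side 0.0 82 [-11.8  16.3] 0.1021
side 0.01 12 [-3.7 12.3] 0.094
side 0.02 55 [-10.  10.] 0.0921
side 0.03 61 [-9.6  9.6] 0.0899
side 0.04 18 [-9.7  8.4] 0.0885
```

View pics/crop3.png

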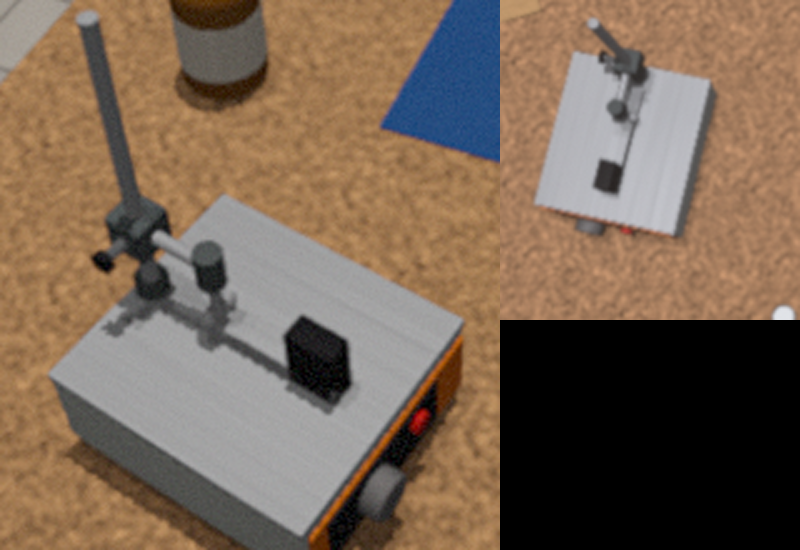

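The gauge lies flat and centred under the foot, with its tip about 40 mm past the foot's middle. It is straight, and the robot is clear.

```bash
python3 -c "
from cell import r
print(r.hand_in())"
```

```text
the job is handed in; nothing more can be done
None
```

The gauge is in flat, straight and centred under the foot, its tip about 40 mm past the foot's middle, stopped at the first clear rise in drag (0.7 to 5.5 N); it has been released, the robot is clear and the job is handed in, with no verdict shown and the foot's force on the gauge only estimated (about 2.5 to 4 N).

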